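# Nudge two counterweights into their recesses

### The arm

A 6-joint arm with a two-finger parallel gripper is mounted at the origin on a cart in front of the work surface, level with it; the furniture and walls round the work are solid. World frame = base frame: x ahead of the robot, y to its left, z up, the work surface at z = 0. Lengths are in mm, angles in degrees, forces in N, time in s.
With the tool pointing down it reaches from about 300 to 850 mm from the base axis. Payload 4.2 kg.
Tool frame: the origin (TCP) lies at the very end of the fingers, on their centre line; the grasp point (between the pads) lies 19 mm behind it (hold_point_z is the distance from the TCP to the grasp point, in mm); z points along the fingers, y is the line along which they close (so a half turn about z gives the same grasp; the last joint's range is limited). The gripper opens to 91 mm and grips with 3 to 60 N. Pads are 32 mm wide; open, the fingers measure 118 mm over their backs; the gripper's body (76 mm by 178 mm) begins 60 mm behind the grasp point.
Start: joints at [68.354, 18.312, 89.639, -0, 72.044, -1.146], TCP at [201.376, 538.601, 213.976] pointing down, gripper open.
Joint ranges: [-177.97, 177.97], [-48.28, 115.42], [12.27, 149.76], [-77.06, 257.06], [2.81, 150.46], [-146.56, 146.56]. Speed limits (degrees/s): [147.25, 147.25, 180, 180, 180, 180].

### API

Orientations are given as [roll, pitch, yaw] about the fixed x, y, z axes, in that order (R = Rz(yaw) Ry(pitch) Rx(roll)).
In Python, from rig import * gives the robot as it stands.
- The arm moves only by the tool jog_arm, never from a script. Its argument "moves" is a list of rows, each an object of numbers: "gripper": the opening, from 0 (shut) to 1 (fully open); "dx", "dy", "dz": the shift along the tool's x, y, z in m; "ax", "ay", "az": the turn, a rotation vector about the tool's x, y, z in degrees. A call has 1 to 12 rows; each row shifts and turns the commanded pose from where the row before left it, along the tool's axes as they then stand; what a row does not reach is not made up. A row lasts 1/12 s, in which the tool goes at most 41.7 mm and 7.16 degrees, less where a joint would pass 70% of its speed; a pose out of reach is approached as far as the arm can. A call with a gripper value outside its range is refused whole. The fingers move at their own pace and stop on an object; "force" is the grip in N (left out, the last holds). Time passes only in rows, so rows that do not move let the fingers close. It gives the time, the measured TCP pose, the force, the opening and the grip force at its end, in the units of the state.
- observe(): the state, without advancing time (a new reading comes with each control period).
- get_image(name): name is "side" or "top" or "wrist"; returns the picture (384x512x3 uint8, red, green, blue); there is no depth.
- calibration(name): a dict with "intrinsics" (3x3 intrinsics, pixels), "cam_to_world" (4x4, takes a point from camera to world coordinates); the wrist camera has in their place "hand_eye" (4x4, takes a point from camera to tool coordinates, whose origin is the TCP and whose axes are the flange's). Camera axes: x right, y down, z forward; pixel columns grow to the right and rows downward; lengths in mm; the calibration is good to about 2 mm. The wrist camera is an equidistant fisheye: a pixel r from the principal point sees the ray r / f radians off the axis. A picture is of the moment at which its call begins: read the wrist's pose just before it. calibration takes no time and is no camera call.
- close_job(): hands the job in; it is judged then, once.
Trained networks look in the newest picture that a camera, given by its name, has taken for a name from the list of things; names that differ only in an ending like _2 or _b are one class to them, and where a whole thing is asked for, a point or a joint stands for the part that bears it (a point fixed in the world has none). Each returns a list of dicts, best first, with "conf" (0 to 1); they miss things now and then, are a little off and sometimes report something else, mostly with a low value. They report only what shows in the picture. A call takes as long as a camera call. They do not tell look-alikes from the thing itself.
- find_in(thing, camera): "centre" ([column, row] in pixels, amid what is visible of it).
The state is a dict: "time": time; "joint_positions": joint angles; "joint_vel": joint speeds; "joint_torque": joint torques, N m; "tcp_pos": TCP position; "eef_rot": TCP orientation; "wrist_force": force on the tool from outside, world axes, zero at the start; "torque": the same for the moment, N m; "grip_width": opening from 0.0 (shut) to 1.0 (fully open); "grasp_force": force on a finger pad.
Only numpy, scipy, OpenCV 4.12 (cv2) and the standard library are available. Lean on these libraries where they do the work, as an engineer would, in place of code of your own. Each camera call takes 0.05 s, during which the arm holds its last target. There are 200 camera calls.

### The job

Put the two loose counterweights away in the wooden storage block: with the fingertips, push each one across the top of the block until it drops into the round recess of its own size and lies flat on the floor of it. Only slide them, never lift them or turn them over, and leave the pulley, the small red carton and the headshell beside the block where they are.

Things in the scene. Friction and masses are not known exactly. Their poses are not given: they have to be found in the camera images.
- block: Light wooden block fixed to the bench, 130 (x) x 190 (y) x 22 mm high, flat top with two blind round recesses. Origin: centre of its underside, on the bench. Its own x axis points roughly away from the robot (yaw up to 0.25 rad either way). Both recesses lie in its far half, at x = +30 mm, y = +50 mm (large) and y = -50 mm (small); the two weights start on its near half, either one on either side.
- large_recess (a point): Centre of the floor of the large recess: 43 mm across, 8 mm deep, dark felt floor. The point lies 8 mm below the block's top (14 mm above the bench); axes as the block's.
- small_recess (a point): Centre of the floor of the small recess: 35 mm across, 8 mm deep, dark felt floor. The point lies 8 mm below the block's top (14 mm above the bench); axes as the block's.
- large_weight: The larger loose counterweight: a plain silvery metal disc, 38 mm across and 22 mm high, about 0.11 kg (mass varies by a third), standing flat on the block. Origin: centre of its underside; z up along its axis. Seated in the large recess it stands 14 mm proud of the block's top, with 2.5 mm play all round; if it hangs tilted on the rim, a light press on its top seats it.
- small_weight: The smaller loose counterweight: a plain silvery metal disc, 30 mm across and 16 mm high, about 0.11 kg (mass varies by a third), standing flat on the block. Origin: centre of its underside; z up along its axis. Seated in the small recess it stands 8 mm proud of the block's top, with 2.5 mm play all round; if it hangs tilted on the rim, a light press on its top seats it. It would also drop into the large recess, which is wrong.
- pulley: Bystander: loose cream two-step pulley, 24 mm across, 20 mm high, on the bench just off the left (+y) side of the block. Origin: centre of its underside.
- carton: Bystander: loose small red carton, 35 x 60 x 19 mm, on the bench to the left (+y) of the block, nearer the robot than the pulley. Origin: centre of its underside.
- headshell: Bystander: loose black headshell, 56 x 36 x 20 mm, on the bench to the right (-y) of the block. Origin: centre of its underside.
Mind the look-alikes: they are no part of the job. Leave any green or orange look-alike of the small_weight alone.

How it is judged (in metres and radians):
At the end, for the whole second after the job is handed in: Each counterweight lies in the recess of its own size: axis within 4 mm of the recess centre, underside within 3 mm of the recess floor, tilted less than 0.06 rad, at rest (under 10 mm/s) (horizontal distance between large_weight and large_recess below 0.004 m and z of large_weight in the frame of large_recess between -0.003 and 0.003 m and angle between each of large_weight, small_weight's own z axis and vertical below 0.06 rad and linear speed of each of large_weight, small_weight below 0.01 m/s and horizontal distance between small_weight and small_recess below 0.004 m and z of small_weight in the frame of small_recess between -0.003 and 0.003 m); the robot touches nothing.
It fails at once if a counterweight is lifted (centre of its underside more than 6 mm above the block's top) (z of any of large_weight, small_weight in the frame of block above 0.028 m).
It fails at once if a counterweight is turned over (tilted more than 0.7 rad) (angle between any of large_weight, small_weight's own z axis and vertical above 0.7 rad).
It fails at once if the pulley, the carton or the headshell is moved by more than 15 mm (distance of any of pulley, carton, headshell from where it was at the start of the episode above 0.015 m).
It also fails if it takes over 58 s, if anything falls off the work surface, if the arm or the gripper's body presses on something with over 40 N, if the wrist force passes 120 N, or if a joint passes its speed limit or range.

## Working session

There is one attempt and no reset: what is moved stays moved. The work goes in short steps, Python scripts to look and compute and a tool call to move; the robot and the scene stay as the last step left them, time stands still between calls to the robot, and variables do not carry over. Pictures are saved under pics/ and viewed, at most 10 in all, crops included, and the job is handed in when it is done.

Besides the shell and the picture viewer there is one more tool, called after "Emit:" as name(argument=value, ...) on one line, values as JSON. jog_arm: Moves the arm, as the interface text tells. Its arguments: {"type":"object","properties":{"moves":{"type":"array","items":{"type":"object","properties":{"gripper":{"type":"number"},"dx":{"type":"number"},"dy":{"type":"number"},"dz":{"type":"number"},"ax":{"type":"number"},"ay":{"type":"number"},"az":{"type":"number"}}}},"force":{"type":"number"}},"required":["moves"]}

```bash
mkdir -p pics
python3 - <<'E'
from rig import *
import cv2
print(observe())
for c in ["top","side"]:
    im=get_image(c); cv2.imwrite(f"pics/{c}0.png",cv2.resize(im[:,:,::-1],(800,600)) if c=="top" else im[:,:,::-1])
    k=calibration(c); print(c,k["intrinsics"],k["cam_to_world"])
    for t in ["block","large_weight","small_weight","large_recess","small_recess","pulley","carton","headshell"]:
        if c=="top" : print(t,[(d["centre"],round(d["conf"],2)) for d in find_in(t,c)])
E
```

```text
{'time': 0.0, 'joint_positions': array([ 6.83542934e+01,  1.83508681e+01,  8.97078424e+01, -1.72554110e-03,
        7.20436155e+01, -1.14600692e+00]), 'joint_vel': array([-0.04339413, -0.09739594, -0.00324791, -0.05677881, -0.03744521,
       -0.00748652]), 'joint_torque': array([-6.55205404e-04, -4.12456405e+01, -2.31969523e+01,  7.26050930e-02,
        4.57211479e-02, -1.47036385e-04]), 'tcp_pos': array([201.18427196, 538.10210077, 213.11830284]), 'eef_rot': array([-1.79897662e+02, -4.06334292e-04,  1.59500833e+02]), 'wrist_force': array([ 0.48827658,  0.15059514, -0.31670965]), 'torque': array([ 0.03878386,  0.0189471 , -0.02597115]), 'grasp_force': 0.0, 'grip_width': 0.9992356113287351}
top [[466.95715677   0.         255.7017796 ]
 [  0.         466.95715677 192.5319354 ]
 [  0.           0.           1.        ]] [[ 9.81047774e-03 -9.96326285e-01  8.50746003e-02  4.78088741e+02]
 [-9.99754961e-01 -8.08462287e-03  2.06072261e-02  1.63547870e+02]
 [-1.98437249e-02 -8.52559203e-02 -9.96161460e-01  9.12031669e+02]
 [ 0.00000000e+00  0.00000000e+00  0.00000000e+00  1.00000000e+00]]
block [([257.0, 192.0], 0.62)]
large_weight [([221.4, 207.0], 0.78)]
small_weight [([373.5, 205.8], 0.69), ([336.7, 221.7], 0.68), ([355.3, 180.5], 0.68), ([142.9, 228.5], 0.68), ([272.9, 215.9], 0.65)]
large_recess [([253.4, 189.4], 0.78)]
small_recess [([259.6, 189.0], 0.58)]
pulley [([192.9, 166.6], 0.42)]
carton [([174.3, 192.7], 0.76)]
headshell [([322.6, 189.3], 0.59)]
side [[370.58042635   0.         248.88772118]
 [  0.         370.58042635 191.56249833]
 [  0.           0.           1.        ]] [[ 9.63228376e-01 -1.78423511e-01  2.00888390e-01  3.84199563e+02]
 [-2.68520734e-01 -6.13195789e-01  7.42891338e-01 -4.51096635e+02]
 [-9.36536618e-03 -7.69516715e-01 -6.38557996e-01  5.74722683e+02]
 [ 0.00000000e+00  0.00000000e+00  0.00000000e+00  1.00000000e+00]]
```

View pics/top0.png

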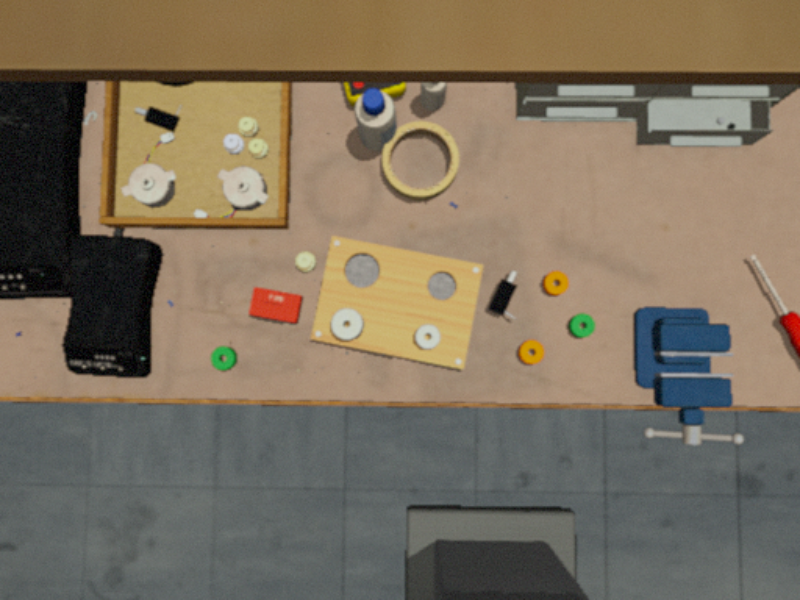

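The picture shows the block, with recesses at about (361,269) and (441,286) in the 800 px view. In the original 512 px frame:
- **Large weight:** (221,207), silvery and on the block.
- **Small weight candidates:** silvery on the block at (273,216). Green at (143,228) and (373,206) and orange at (337,222) and (355,180) are look-alikes lying on the bench.

I choose the silvery disc at (273,216).

```bash
cat > h.py <<'E'
from rig import *
import numpy as np, cv2
from scipy.spatial.transform import Rotation as R
def ground(uv,z,cam="top"):
    k=calibration(cam);K=k["intrinsics"];T=k["cam_to_world"]
    d=T[:3,:3]@np.linalg.solve(K,[uv[0],uv[1],1]);o=T[:3,3]
    return (o+d*(z-o[2])/d[2])
def wground(uv,z,st):
    k=calibration("wrist");K=k["intrinsics"];H=k["hand_eye"]
    p=np.array([(uv[0]-K[0,2])/K[0,0],(uv[1]-K[1,2])/K[1,1]]);th=np.hypot(*p)
    d=np.array([*(p/max(th,1e-9)*np.sin(th)),np.cos(th)])
    W=np.eye(4);W[:3,:3]=R.from_euler("xyz",st["eef_rot"],degrees=True).as_matrix();W[:3,3]=st["tcp_pos"]
    T=W@H;d=T[:3,:3]@d;o=T[:3,3]
    return o+d*(z-o[2])/d[2]
def tooldelta(target,yaw,st):
    "shift in tool axes (as they stand now), m, and turn about tool z"
    Rt=R.from_euler("xyz",st["eef_rot"],degrees=True)
    rel=(Rt.inv()*R.from_euler("xyz",[180,0,yaw],degrees=True)).as_rotvec(degrees=True)
    return Rt.inv().apply(np.array(target)-st["tcp_pos"])/1000,rel
def fitblock(uvs,zs,f,loc):
    P=np.array([f(u,z)[:2] for u,z in zip(uvs,zs)]);L=np.array(loc,float)
    a=P-P.mean(0);b=L-L.mean(0)
    yaw=np.arctan2((b[:,0]*a[:,1]-b[:,1]*a[:,0]).sum(),(a*b).sum())
    M=np.array([[np.cos(yaw),-np.sin(yaw)],[np.sin(yaw),np.cos(yaw)]])
    o=P.mean(0)-M@L.mean(0);return o,yaw,M,P-(o+L@M.T)
E
python3 - <<'E'
from h import *
s=1.5625
uv=np.array([(335,238),(482,264),(463,370),(312,341)])/s
o,y,M,res=fitblock(uv,[22]*4,ground,[(65,95),(65,-95),(-65,-95),(-65,95)])
print(o,y,res)
for n,u,z in [("LW",(221.4,207),44),("SW",(272.9,215.9),38),("LR",(361/s,269/s),14),("SR",(441/s,286/s),14),("pul",(192.9,166.6),20),("car",(174.3,192.7),19),("head",(322.6,189.3),20)]:
    p=ground(u,z)[:2];print(n,p,"block:",M.T@(p-o))
print("recess",o+M@[30,50],o+M@[30,-50])
st=observe();c=o;yaw=np.degrees(y)
for Y in (90,-90):print(tooldelta([c[0]-20,c[1],214],yaw+Y,st))
print(calibration("wrist"))
im=cv2.imread("pics/top0.png");cv2.imwrite("pics/crop.png",cv2.resize(im[220:390,280:510],None,fx=3,fy=3,interpolation=2))
E
```

```text
[551.546736   184.07071133] -0.17904123407181355 [[-1.04409322 -3.48513579]
 [ 1.68969178  2.18073842]
 [-0.12123221  1.99609681]
 [-0.52436635 -0.69169945]]
LW [524.63817053 245.18319702] block: [-37.36172033  55.34355118]
SW [509.14773357 149.03938306] block: [-35.48265295 -42.02202644]
LR [594.05563257 230.36240027] block: [33.58547541 53.12195963]
SR [573.60097652 131.03225575] block: [ 31.14711884 -48.26307369]
pul [603.56761244 303.84922482] block: [ 29.85841474 127.12804155]
car [552.75818539 338.86078301] block: [-26.37389381 152.53147749]
head [561.51531985  54.04159147] block: [  32.96562878 -126.17532244]
recess [589.97149341 227.92886926] [572.16287186 129.52738046]
(array([-4.33420301e-01, -2.16434693e-01, -7.11377091e-05]), array([ 5.46934035e-04, -1.30099111e-03,  7.97576868e+01]))
(array([-4.33420301e-01, -2.16434693e-01, -7.11377091e-05]), array([ 1.36615713e-03,  5.74329696e-04, -1.00242313e+02]))
{'intrinsics': array([[297.31863964,   0.        , 257.05780459],
       [  0.        , 297.31863964, 194.00179824],
       [  0.        ,   0.        ,   1.        ]]), 'hand_eye': array([[ 5.79774659e-04, -9.70038229e-01, -2.42951638e-01,
         6.88752722e+01],
       [ 9.99999828e-01,  5.84395350e-04,  5.30505921e-05,
         9.27932707e-01],
       [ 9.05187051e-05, -2.42951627e-01,  9.70038401e-01,
        -1.69961258e+02],
       [ 0.00000000e+00,  0.00000000e+00,  0.00000000e+00,
         1.00000000e+00]])}
```

View pics/crop.png

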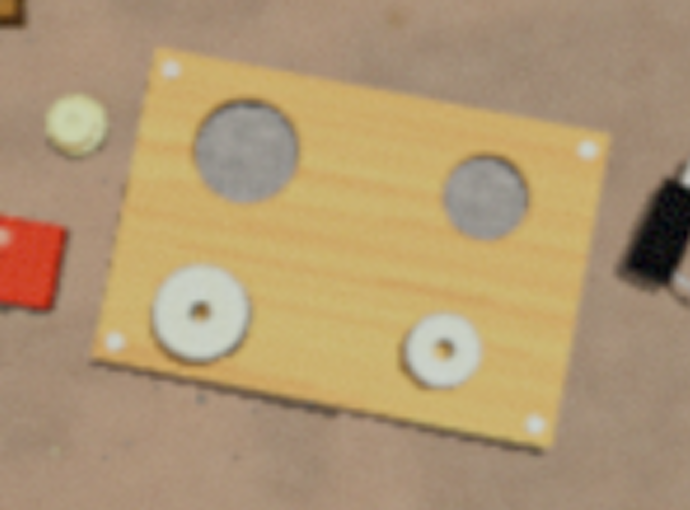

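View pics/side0.png

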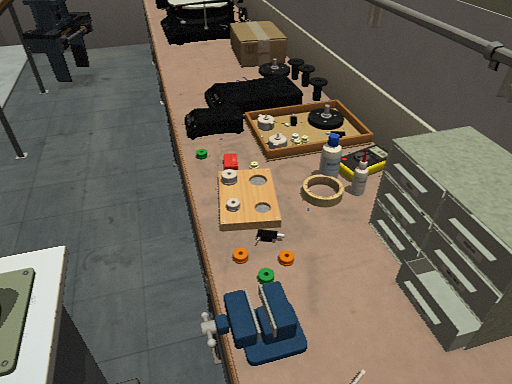

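Emit:
jog_arm(moves=[{"dx":-0.03,"dy":-0.0155},{"dx":-0.03,"dy":-0.0155},{"dx":-0.03,"dy":-0.0155},{"dx":-0.03,"dy":-0.0155},{"dx":-0.03,"dy":-0.0155},{"dx":-0.03,"dy":-0.0155},{"dx":-0.03,"dy":-0.0155},{"dx":-0.03,"dy":-0.0155},{"dx":-0.03,"dy":-0.0155},{"dx":-0.03,"dy":-0.0155},{"dx":-0.03,"dy":-0.0155},{"dx":-0.03,"dy":-0.0155}])

```text
validation failed for argument at $.mo...
```

Emit:
jog_arm(moves=[{"dx":-0.03,"dy":-0.0155,"az":7},{"az":7},{"az":7},{"az":7},{"az":7},{"az":7},{"az":7},{"az":7},{"az":7},{"az":7},{"az":7,"dz":0.02},{"az":7,"dz":0.02}])

```text
validation failed for argument at $.mo...
```

Emit:
jog_arm(moves=[{"dx":-0.03,"dy":-0.0155,"dz":0,"ax":0,"ay":0,"az":0,"gripper":1},{"dx":-0.03,"dy":-0.0155,"dz":0,"ax":0,"ay":0,"az":0,"gripper":1}])

```text
time: 0.67
tcp_pos: [246.4, 488.8, 213.7]
eef_rot: [180.0, 0.0, 159.7]
wrist_force: [0.7, -1.1, 0.1]
grip_width: 1.002
grasp_force: 0.0
```

Emit:
jog_arm(moves=[{"dx":-0.03,"dy":-0.0155,"dz":0,"ax":0,"ay":0,"az":0,"gripper":1},{"dx":-0.03,"dy":-0.0155,"dz":0,"ax":0,"ay":0,"az":0,"gripper":1},{"dx":-0.03,"dy":-0.0155,"dz":0,"ax":0,"ay":0,"az":0,"gripper":1},{"dx":-0.03,"dy":-0.0155,"dz":0,"ax":0,"ay":0,"az":0,"gripper":1},{"dx":-0.03,"dy":-0.0155,"dz":0,"ax":0,"ay":0,"az":0,"gripper":1},{"dx":-0.03,"dy":-0.0155,"dz":0,"ax":0,"ay":0,"az":0,"gripper":1},{"dx":-0.03,"dy":-0.0155,"dz":0,"ax":0,"ay":0,"az":0,"gripper":1},{"dx":-0.03,"dy":-0.0155,"dz":0,"ax":0,"ay":0,"az":0,"gripper":1},{"dx":-0.03,"dy":-0.0155,"dz":0,"ax":0,"ay":0,"az":0,"gripper":1},{"dx":-0.03,"dy":-0.0155,"dz":0,"ax":0,"ay":0,"az":0,"gripper":1},{"dx":-0.03,"dy":-0.0155,"dz":0,"ax":0,"ay":0,"az":0,"gripper":1},{"dx":-0.03,"dy":-0.0155,"dz":0,"ax":0,"ay":0,"az":0,"gripper":1}])

```text
time: 1.67
tcp_pos: [519.7, 186.8, 214.1]
eef_rot: [180.0, 0.0, 159.5]
wrist_force: [-0.3, 0.7, 0.4]
grip_width: 1.001
grasp_force: 0.0
```

Emit:
jog_arm(moves=[{"dx":-0.03,"dy":-0.0155,"dz":0,"ax":0,"ay":0,"az":7,"gripper":0.6},{"dx":0,"dy":0,"dz":0,"ax":0,"ay":0,"az":7,"gripper":0.6},{"dx":0,"dy":0,"dz":0,"ax":0,"ay":0,"az":7,"gripper":0.6},{"dx":0,"dy":0,"dz":0,"ax":0,"ay":0,"az":7,"gripper":0.6},{"dx":0,"dy":0,"dz":0,"ax":0,"ay":0,"az":7,"gripper":0.6},{"dx":0,"dy":0,"dz":0,"ax":0,"ay":0,"az":7,"gripper":0.6},{"dx":0,"dy":0,"dz":0,"ax":0,"ay":0,"az":7,"gripper":0.6},{"dx":0,"dy":0,"dz":0,"ax":0,"ay":0,"az":7,"gripper":0.6},{"dx":0,"dy":0,"dz":0.02,"ax":0,"ay":0,"az":7,"gripper":0.6},{"dx":0,"dy":0,"dz":0.02,"ax":0,"ay":0,"az":7,"gripper":0.6},{"dx":0,"dy":0,"dz":0.02,"ax":0,"ay":0,"az":7,"gripper":0.6},{"dx":0,"dy":0,"dz":0.02,"ax":0,"ay":0,"az":7,"gripper":0.6}])

```text
time: 2.67
tcp_pos: [541.5, 163.3, 133.3]
eef_rot: [180.0, -0.0, 75.2]
wrist_force: [-0.3, -0.9, 0.8]
grip_width: 0.599
grasp_force: 0.0
```

Run:
```python
from h import *
st=observe();print(st["time"],st["tcp_pos"],st["eef_rot"],st["joint_positions"])
im=get_image("wrist"); cv2.imwrite("pics/w0.png",im[:,:,::-1])
for t in ["large_weight","small_weight","large_recess","small_recess"]:
    print(t,[(d["centre"],round(d["conf"],2),wground(d["centre"],{"large_weight":44,"small_weight":38}.get(t,14),st)[:2].round(1)) for d in find_in(t,"wrist")])
```

```text
2.6667 [541.50599587 163.25086559 133.30974919] [ 1.79966568e+02 -2.56338138e-02  7.51528291e+01] [1.56086380e+01 2.10325797e+01 9.78852971e+01 5.88726125e-03
 6.10403113e+01 3.04529678e+01]
large_weight [([212.3, 109.6], 0.63, array([523.8, 250.3]))]
small_weight [([143.2, 0.1], 0.73, array([485.4, 377.9])), ([232.7, 212.8], 0.57, array([514.9, 154.3]))]
large_recess [([278.6, 40.3], 0.31, array([599.5, 303.1]))]
small_recess [([267.1, 149.8], 0.55, array([560.9, 200.6]))]
```

View pics/w0.png

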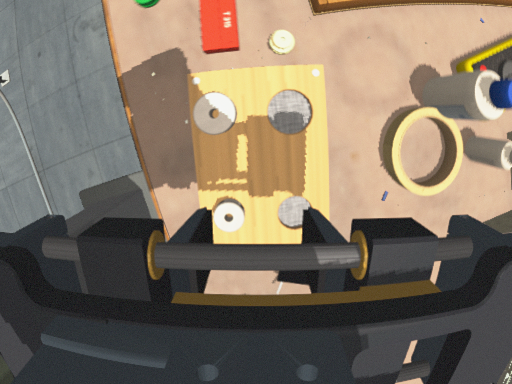

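Run:
```python
from h import *
st=observe()
for n,u,z in [("LW",(214,112),44),("SW",(229,215),38),("LRtop",(290,111),22),("LRfl",(290,111),14),("SRtop",(294,212),22),("NL",(191,73),22),("FL",(327,65),22)]:
    print(n,wground(u,z,st)[:2].round(1))
```

```text
LW [524.6 248.1]
SW [511.6 152.5]
LRtop [591.5 232.5]
LRfl [592.5 232.6]
SRtop [572.7 134.7]
NL [509.8 292.8]
FL [637.8 268.7]
```

The wrist view shows the large weight at (214,112), the small weight at (229,215), the large recess at (290,111) and the small recess at (294,212). These agree with the top camera to about 3 mm. I'll do the large weight first.

Emit:
jog_arm(moves=[{"dx":0,"dy":0,"dz":0,"ax":0,"ay":0,"az":-2,"gripper":0.65},{"dx":0.026,"dy":-0.0117,"dz":0.01,"ax":0,"ay":0,"az":0,"gripper":0.65},{"dx":0.026,"dy":-0.0117,"dz":0.01,"ax":0,"ay":0,"az":0,"gripper":0.65},{"dx":0.026,"dy":-0.0117,"dz":0.01,"ax":0,"ay":0,"az":0,"gripper":0.65},{"dx":0,"dy":0,"dz":0.02,"ax":0,"ay":0,"az":0,"gripper":0.65},{"dx":0,"dy":0,"dz":0.005,"ax":0,"ay":0,"az":0,"gripper":0.65},{"dx":0,"dy":0,"dz":0,"ax":0,"ay":0,"az":0,"gripper":0.65},{"dx":0,"dy":0,"dz":0,"ax":0,"ay":0,"az":0,"gripper":0.65}])

```text
time: 3.58
tcp_pos: [524.9, 246.7, 80.1]
eef_rot: [179.9, -0.0, 77.5]
wrist_force: [0.1, 0.4, 0.3]
grip_width: 0.651
grasp_force: 0.0
```

Run:
```python
from h import *
st=observe();print(st["time"],st["tcp_pos"],st["eef_rot"])
im=get_image("wrist"); cv2.imwrite("pics/w1.png",im[:,:,::-1])
```

```text
3.5833 [524.85419985 246.74365013  80.06005314] [ 1.79923585e+02 -4.51610959e-02  7.75120088e+01]
```

View pics/w1.png

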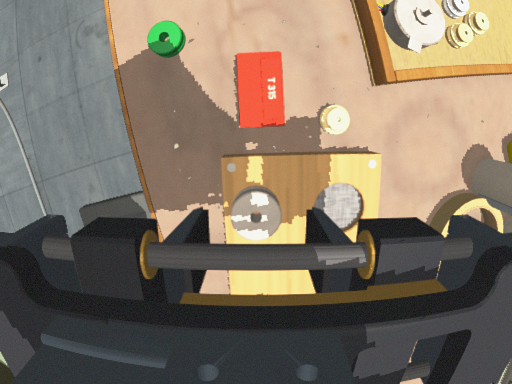

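Run:
```python
from h import *
st=observe()
for n,u,z in [("LW",(256.5,216),44),("LRtop",(339,204),22),("NL",(222,156),22),("FL",(381,153),22)]:
    p=wground(u,z,st);print(n,p[:2].round(1),tooldelta(p,77.5,st)[0][:2].round(4))
```

```text
LW [524.4 247.8] [ 0.0009 -0.001 ]
LRtop [591.1 235.7] [0.0035 0.0666]
NL [507.3 294. ] [ 0.0422 -0.0278]
FL [633.7 270.3] [0.0465 0.1007]
```

Disc at (257,216) sits between the fingers and the recess is straight ahead at (339,205). Descending and centring gently.

Emit:
jog_arm(moves=[{"dx":0,"dy":0,"dz":0.025,"ax":0,"ay":0,"az":0,"gripper":0.65},{"dx":0,"dy":0,"dz":0.02,"ax":0,"ay":0,"az":0,"gripper":0.65},{"dx":0,"dy":0,"dz":0.009,"ax":0,"ay":0,"az":0,"gripper":0.65},{"dx":0,"dy":0,"dz":0,"ax":0,"ay":0,"az":0,"gripper":0.65},{"dx":0,"dy":0,"dz":0,"ax":0,"ay":0,"az":0,"gripper":0.52},{"dx":0,"dy":0,"dz":0,"ax":0,"ay":0,"az":0,"gripper":0.52},{"dx":0,"dy":0,"dz":0,"ax":0,"ay":0,"az":0,"gripper":0.52}], force=3)

```text
time: 4.22
tcp_pos: [525.1, 247.3, 26.4]
eef_rot: [179.9, -0.1, 77.5]
wrist_force: [0.5, -1.3, -0.6]
grip_width: 0.524
grasp_force: 0.0
```

Emit:
jog_arm(moves=[{"dx":0,"dy":0.005,"dz":0,"ax":0,"ay":0,"az":0,"gripper":0.52},{"dx":0,"dy":0.005,"dz":0,"ax":0,"ay":0,"az":0,"gripper":0.52},{"dx":0,"dy":0.005,"dz":0,"ax":0,"ay":0,"az":0,"gripper":0.52},{"dx":0,"dy":0.005,"dz":0,"ax":0,"ay":0,"az":0,"gripper":0.52},{"dx":0,"dy":0.005,"dz":0,"ax":0,"ay":0,"az":0,"gripper":0.52},{"dx":0,"dy":0.005,"dz":0,"ax":0,"ay":0,"az":0,"gripper":0.52},{"dx":0,"dy":0.005,"dz":0,"ax":0,"ay":0,"az":0,"gripper":0.52},{"dx":0,"dy":0.005,"dz":0,"ax":0,"ay":0,"az":0,"gripper":0.52},{"dx":0,"dy":0.005,"dz":0,"ax":0,"ay":0,"az":0,"gripper":0.52},{"dx":0,"dy":0.005,"dz":0,"ax":0,"ay":0,"az":0,"gripper":0.52},{"dx":0,"dy":0.004,"dz":0,"ax":0,"ay":0,"az":0,"gripper":0.52},{"dx":0,"dy":0.003,"dz":0,"ax":0,"ay":0,"az":0,"gripper":0.52}])

```text
time: 5.22
tcp_pos: [580.3, 234.5, 24.9]
eef_rot: [180.0, -0.0, 77.5]
wrist_force: [-0.9, 0.5, 1.6]
grip_width: 0.517
grasp_force: 0.6
```

Run:
```python
from h import *
st=observe();print(st["time"],st["tcp_pos"],st["eef_rot"],st["wrist_force"])
im=get_image("wrist"); cv2.imwrite("pics/w2.png",cv2.resize(im[120:300,130:400,::-1],None,fx=2.5,fy=2.5))
```

```text
5.2167 [580.33032868 234.5278451   24.93077106] [ 1.79987102e+02 -9.67239149e-03  7.74911506e+01] [-0.92446376  0.50927303  1.61471318]
```

View pics/w2.png

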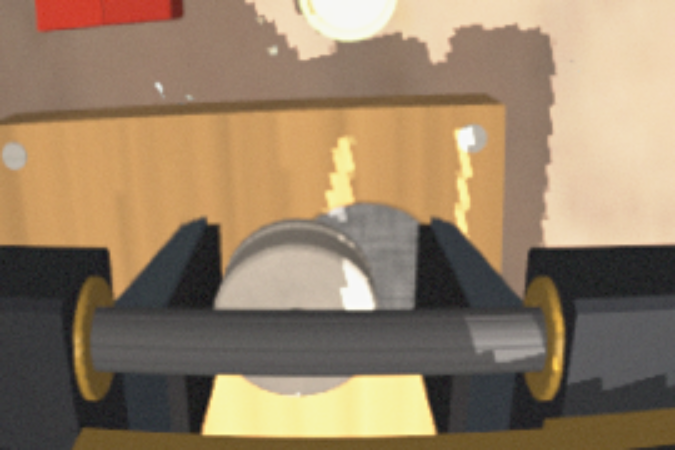

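Run:
```python
from h import *
st=observe()
for n,c,z in [("LW",(296,310),44),("LWtopedge",(296,231),44),("recTopEdge",(370,203),22),("blockleftfar",(503,104),22),("NLdir",(4,122),22)]:
    u=(130+c[0]/2.5,120+c[1]/2.5)
    p=wground(u,z,st);print(n,p[:2].round(1),(tooldelta(p,77.5,st)[0][:2]*1000).round(1))
```

```text
LW [576.2 238.4] [ 2.9 -5.4]
LWtopedge [580.3 256.3] [21.2 -5.2]
recTopEdge [597.2 252.7] [21.3 12. ]
blockleftfar [633.5 269.7] [45.8 43.7]
NLdir [512.8 292.6] [ 42.  -79.1]
```

Emit:
jog_arm(moves=[{"dx":-0.0008,"dy":0.003,"dz":-0.001,"ax":0,"ay":0,"az":0,"gripper":0.52},{"dx":-0.0007,"dy":0.003,"dz":0,"ax":0,"ay":0,"az":0,"gripper":0.52},{"dx":-0.0007,"dy":0.003,"dz":0,"ax":0,"ay":0,"az":0,"gripper":0.52},{"dx":-0.0005,"dy":0.003,"dz":0,"ax":0,"ay":0,"az":0,"gripper":0.52},{"dx":0,"dy":0.002,"dz":0,"ax":0,"ay":0,"az":0,"gripper":0.52},{"dx":0,"dy":0.0015,"dz":0,"ax":0,"ay":0,"az":0,"gripper":0.52},{"dx":0,"dy":0,"dz":0,"ax":0,"ay":0,"az":0,"gripper":0.52},{"dx":0,"dy":0,"dz":0,"ax":0,"ay":0,"az":0,"gripper":0.52}])

```text
time: 5.93
tcp_pos: [594.4, 228.6, 25.9]
eef_rot: [180.0, -0.0, 77.5]
wrist_force: [0.7, -1.1, 0.3]
grip_width: 0.521
grasp_force: 0.0
```

Run:
```python
from h import *
st=observe();print(st["time"],st["tcp_pos"],st["eef_rot"],st["wrist_force"])
im=get_image("wrist"); cv2.imwrite("pics/w3.png",cv2.resize(im[120:300,130:400,::-1],None,fx=2.5,fy=2.5))
```

```text
5.9333 [594.38909519 228.61562587  25.92499318] [ 1.79992342e+02 -5.67813997e-03  7.74952731e+01] [ 0.6814985  -1.05831592  0.29625253]
```

View pics/w3.png

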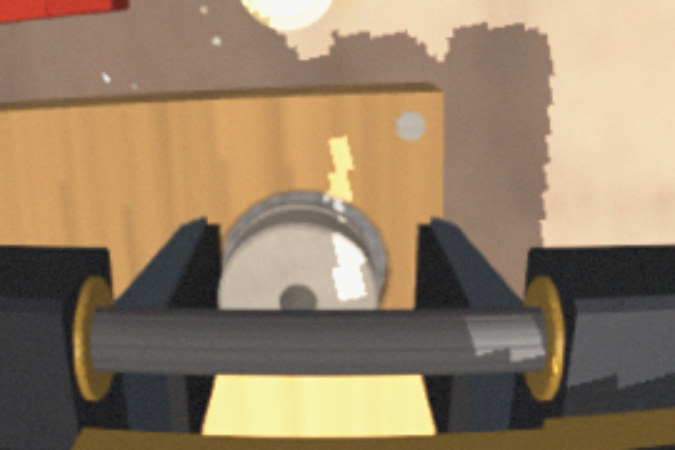

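Run:
```python
from h import *
st=observe()
for n,c,z in [("LWseat",(297,297),36),("LWunseat",(297,297),44),("topedge",(300,210),36),("recTopEdge",(307,191),22),("recRight",(387,260),22),("FL",(442,93),22)]:
    u=(130+c[0]/2.5,120+c[1]/2.5)
    p=wground(u,z,st);print(n,p[:2].round(1),(tooldelta(p,77.5,st)[0][:2]*1000).round(1))
```

```text
LWseat [589.5 232. ] [ 2.2 -5.4]
LWunseat [590.5 235.2] [ 5.5 -5.2]
topedge [594.9 252.4] [23.3 -4.6]
recTopEdge [596.4 252.8] [24.  -3.2]
recRight [612.  231.2] [ 6.3 16.7]
FL [632.9 269.3] [48.1 28.9]
```

The large disc lies within the recess (hole at (297,297) in the crop). Its measured position matches the seated height and the recess centre to within 1 mm. On to the small weight.

Emit:
jog_arm(moves=[{"dx":0,"dy":0,"dz":0,"ax":0,"ay":0,"az":0,"gripper":0.6},{"dx":0,"dy":0,"dz":0,"ax":0,"ay":0,"az":0,"gripper":0.6},{"dx":0,"dy":0,"dz":-0.02,"ax":0,"ay":0,"az":0,"gripper":0.6},{"dx":0,"dy":0,"dz":-0.034,"ax":0,"ay":0,"az":0,"gripper":0.6},{"dx":0,"dy":0,"dz":0,"ax":0,"ay":0,"az":4.5,"gripper":0.6},{"dx":-0.0243,"dy":-0.0143,"dz":0,"ax":0,"ay":0,"az":0,"gripper":0.6},{"dx":-0.0243,"dy":-0.0143,"dz":0,"ax":0,"ay":0,"az":0,"gripper":0.6},{"dx":-0.0243,"dy":-0.0143,"dz":0,"ax":0,"ay":0,"az":0,"gripper":0.6},{"dx":-0.0243,"dy":-0.0143,"dz":0,"ax":0,"ay":0,"az":0,"gripper":0.6},{"dx":0,"dy":0,"dz":0,"ax":0,"ay":0,"az":0,"gripper":0.6},{"dx":0,"dy":0,"dz":0,"ax":0,"ay":0,"az":0,"gripper":0.6}])

```text
time: 6.9
tcp_pos: [510.5, 151.8, 80.4]
eef_rot: [180.0, -0.0, 72.9]
wrist_force: [0.4, 0.1, -0.1]
grip_width: 0.595
grasp_force: 0.0
```

Run:
```python
from h import *
st=observe();print(st["time"],st["tcp_pos"],st["eef_rot"],st["wrist_force"])
im=get_image("wrist"); cv2.imwrite("pics/w4.png",cv2.resize(im[60:300,150:420,::-1],None,fx=2.5,fy=2.5))
```

```text
6.9 [510.46720896 151.81422388  80.35289457] [ 1.79985080e+02 -1.89688860e-02  7.29387209e+01] [ 0.41565633  0.11817408 -0.10625209]
```

View pics/w4.png

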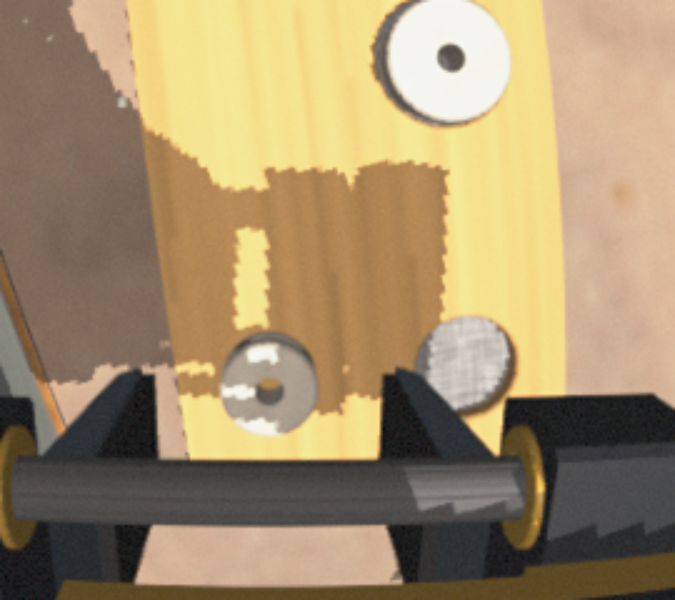

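Run:
```python
from h import *
st=observe()
for n,c,z in [("SW",(269,389),38),("SRtop",(466,363),22),("SRfloor",(466,363),14),("LWseated",(449,60),36)]:
    u=(150+c[0]/2.5,60+c[1]/2.5)
    p=wground(u,z,st);print(n,p[:2].round(1),(tooldelta(p,72.9,st)[0][:2]*1000).round(1))
```

```text
SW [511.3 151.8] [-0.9 -0.3]
SRtop [574.1 136. ] [ 2.4 64.4]
SRfloor [575.6 133.1] [ 0.  66.7]
LWseated [590.  230.7] [97.6 51.9]
```

Small weight at (269,389) in the crop and its recess at (466,363). The large weight at (449,60) sits inside its recess. Descending and pushing the small one.

Emit:
jog_arm(moves=[{"dx":0,"dy":0,"dz":0.025,"ax":0,"ay":0,"az":0,"gripper":0.6},{"dx":0,"dy":0,"dz":0.02,"ax":0,"ay":0,"az":0,"gripper":0.6},{"dx":0,"dy":0,"dz":0.008,"ax":0,"ay":0,"az":0,"gripper":0.6},{"dx":0,"dy":0,"dz":0,"ax":0,"ay":0,"az":0,"gripper":0.6},{"dx":0,"dy":0,"dz":0,"ax":0,"ay":0,"az":0,"gripper":0.43},{"dx":0,"dy":0,"dz":0,"ax":0,"ay":0,"az":0,"gripper":0.43},{"dx":0,"dy":0,"dz":0,"ax":0,"ay":0,"az":0,"gripper":0.43}], force=3)

```text
time: 7.53
tcp_pos: [512.3, 152.9, 28.0]
eef_rot: [179.9, -0.1, 73.0]
wrist_force: [-0.2, 0.3, -0.3]
grip_width: 0.433
grasp_force: 0.0
```

Emit:
jog_arm(moves=[{"dx":0,"dy":0.004,"dz":0,"ax":0,"ay":0,"az":0,"gripper":0.43},{"dx":0,"dy":0.004,"dz":0,"ax":0,"ay":0,"az":0,"gripper":0.43},{"dx":0.0002,"dy":0.005,"dz":0,"ax":0,"ay":0,"az":0,"gripper":0.43},{"dx":0.0002,"dy":0.005,"dz":0,"ax":0,"ay":0,"az":0,"gripper":0.43},{"dx":0.0002,"dy":0.005,"dz":0,"ax":0,"ay":0,"az":0,"gripper":0.43},{"dx":0.0002,"dy":0.005,"dz":0,"ax":0,"ay":0,"az":0,"gripper":0.43},{"dx":0.0002,"dy":0.005,"dz":0,"ax":0,"ay":0,"az":0,"gripper":0.43},{"dx":0.0002,"dy":0.005,"dz":0,"ax":0,"ay":0,"az":0,"gripper":0.43},{"dx":0,"dy":0.005,"dz":0,"ax":0,"ay":0,"az":0,"gripper":0.43},{"dx":0,"dy":0.004,"dz":0,"ax":0,"ay":0,"az":0,"gripper":0.43},{"dx":0,"dy":0.003,"dz":0,"ax":0,"ay":0,"az":0,"gripper":0.43},{"dx":0,"dy":0,"dz":0,"ax":0,"ay":0,"az":0,"gripper":0.43}])

```text
time: 8.53
tcp_pos: [560.3, 138.8, 26.9]
eef_rot: [179.9, -0.0, 73.0]
wrist_force: [0.4, -0.5, 1.2]
grip_width: 0.434
grasp_force: 0.0
```

Run:
```python
from h import *
st=observe();print(st["time"],st["tcp_pos"],st["eef_rot"],st["wrist_force"])
im=get_image("wrist"); cv2.imwrite("pics/w5.png",cv2.resize(im[120:300,130:400,::-1],None,fx=2.5,fy=2.5))
```

```text
8.5333 [560.30364079 138.76777596  26.91837068] [ 1.79936819e+02 -2.45132987e-02  7.29903127e+01] [ 0.35199658 -0.51468452  1.21515775]
```

View pics/w5.png

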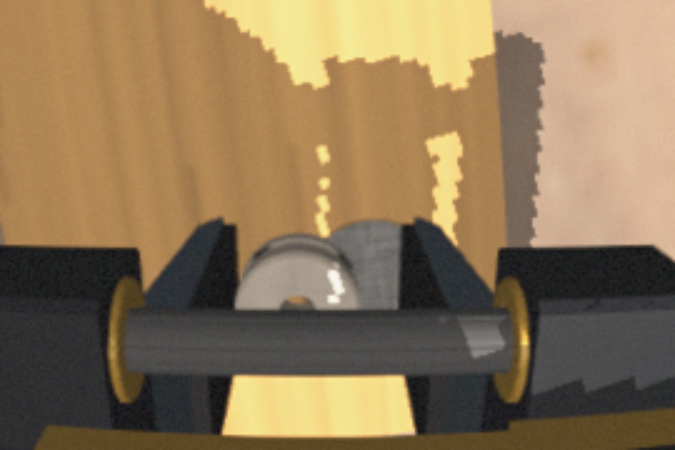

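Run:
```python
from h import *
st=observe()
for n,c,z in [("SWhole",(297,303),38),("topedge",(297,248),38),("recTopEdge",(372,221),22),("blockfaredge",(506,235),22)]:
    u=(130+c[0]/2.5,120+c[1]/2.5)
    p=wground(u,z,st);print(n,p[:2].round(1),(tooldelta(p,73,st)[0][:2]*1000).round(1))
print((tooldelta([572.5,133.8,0],73,st)[0]*1000).round(1))
```

```text
SWhole [555.1 141.5] [ 1.1 -5.5]
topedge [559.2 154.3] [14.6 -5.4]
recTopEdge [576.9 150.5] [16.1 12.7]
blockfaredge [608.5 136.8] [12.2 46.9]
[-1.2 13.4 26.9]
```

Disc hole at (297,303), with the recess just ahead (upper edge at (372,221)). It needs about 18 mm forward and 1.5 mm to the right.

Emit:
jog_arm(moves=[{"dx":-0.0005,"dy":0.003,"dz":0.001,"ax":0,"ay":0,"az":0,"gripper":0.43},{"dx":-0.0005,"dy":0.003,"dz":0,"ax":0,"ay":0,"az":0,"gripper":0.43},{"dx":-0.0005,"dy":0.003,"dz":0,"ax":0,"ay":0,"az":0,"gripper":0.43},{"dx":0,"dy":0.003,"dz":0,"ax":0,"ay":0,"az":0,"gripper":0.43},{"dx":0,"dy":0.003,"dz":0,"ax":0,"ay":0,"az":0,"gripper":0.43},{"dx":0,"dy":0.002,"dz":0,"ax":0,"ay":0,"az":0,"gripper":0.43},{"dx":0,"dy":0.001,"dz":0,"ax":0,"ay":0,"az":0,"gripper":0.43},{"dx":0,"dy":0,"dz":0,"ax":0,"ay":0,"az":0,"gripper":0.43},{"dx":0,"dy":0,"dz":0,"ax":0,"ay":0,"az":0,"gripper":0.43}])

```text
time: 9.33
tcp_pos: [576.1, 132.2, 25.9]
eef_rot: [-180.0, -0.0, 73.0]
wrist_force: [-0.2, -0.3, -0.8]
grip_width: 0.431
grasp_force: 0.2
```

Run:
```python
from h import *
st=observe();print(st["time"],st["tcp_pos"],st["eef_rot"],st["wrist_force"])
im=get_image("wrist"); cv2.imwrite("pics/w6.png",cv2.resize(im[120:300,130:400,::-1],None,fx=2.5,fy=2.5))
```

```text
9.3333 [576.10903503 132.23493077  25.86518313] [-1.79996523e+02 -2.39648875e-03  7.29971941e+01] [-0.19183323 -0.25380759 -0.83618857]
```

View pics/w6.png

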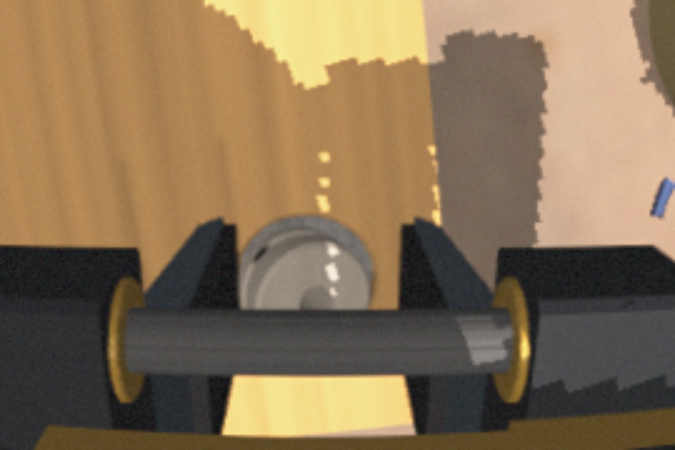

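The small disc shows inside its recess (disc 255–370, recess rim 240–373 in the crop, hole at (318,297)). I'm raising and then checking the height with a light fingertip press.

Emit:
jog_arm(moves=[{"dx":0,"dy":0,"dz":0,"ax":0,"ay":0,"az":0,"gripper":0.55},{"dx":0,"dy":0,"dz":0,"ax":0,"ay":0,"az":0,"gripper":0.55},{"dx":0,"dy":0,"dz":-0.025,"ax":0,"ay":0,"az":0,"gripper":0.55},{"dx":0,"dy":-0.003,"dz":-0.03,"ax":0,"ay":0,"az":0,"gripper":0.55},{"dx":0,"dy":0,"dz":0,"ax":0,"ay":0,"az":0,"gripper":0.55},{"dx":0,"dy":0,"dz":0,"ax":0,"ay":0,"az":0,"gripper":0.55}])

```text
time: 9.88
tcp_pos: [574.6, 133.5, 82.9]
eef_rot: [179.8, -0.1, 73.0]
wrist_force: [-0.3, 0.2, -0.4]
grip_width: 0.548
grasp_force: 0.0
```

Run:
```python
from h import *
st=observe();print(st["time"],st["tcp_pos"])
im=get_image("wrist")
for t,z in [("small_weight",30),("large_weight",36)]:
    for d in find_in(t,"wrist"):
        p=wground(d["centre"],z,st);print(t,d["centre"],round(d["conf"],2),p[:2].round(1),(tooldelta(p,73,st)[0][:2]*1000).round(1))
get_image("top")
for t,z in [("small_weight",30),("large_weight",36)]:
    for d in find_in(t,"top"):print(t,d["centre"],ground(d["centre"],z)[:2].round(1))
```

```text
9.8833 [574.55218716 133.48609575  82.91289504]
small_weight [255.6, 209.4] 0.6 [573.3 134.8] [ 0.8 -1.8]
large_weight [235.3, 82.4] 0.93 [587.6 231.6] [ 97.5 -16.4]
small_weight [145.7, 229.6] [481.3 389.3]
```

Emit:
jog_arm(moves=[{"dx":0,"dy":-0.0015,"dz":0,"ax":0,"ay":0,"az":0,"gripper":0},{"dx":0,"dy":0,"dz":0,"ax":0,"ay":0,"az":0,"gripper":0},{"dx":0,"dy":0,"dz":0,"ax":0,"ay":0,"az":0,"gripper":0},{"dx":0,"dy":0,"dz":0.025,"ax":0,"ay":0,"az":0,"gripper":0},{"dx":0,"dy":0,"dz":0.015,"ax":0,"ay":0,"az":0,"gripper":0},{"dx":0,"dy":0,"dz":0.006,"ax":0,"ay":0,"az":0,"gripper":0},{"dx":0,"dy":0,"dz":0.003,"ax":0,"ay":0,"az":0,"gripper":0},{"dx":0,"dy":0,"dz":0.002,"ax":0,"ay":0,"az":0,"gripper":0},{"dx":0,"dy":0,"dz":0,"ax":0,"ay":0,"az":0,"gripper":0},{"dx":0,"dy":0,"dz":0,"ax":0,"ay":0,"az":0,"gripper":0}])

```text
time: 11.02
tcp_pos: [572.6, 133.8, 30.8]
eef_rot: [179.9, -0.1, 73.0]
wrist_force: [0.3, 0.7, 0.7]
grip_width: 0.007
grasp_force: 0.0
```

Emit:
jog_arm(moves=[{"dx":0,"dy":0,"dz":0.001,"ax":0,"ay":0,"az":0,"gripper":0},{"dx":0,"dy":0,"dz":0,"ax":0,"ay":0,"az":0,"gripper":0}])

```text
time: 11.18
tcp_pos: [572.6, 133.8, 30.3]
eef_rot: [179.9, -0.1, 73.0]
wrist_force: [-0.7, -0.9, 5.4]
grip_width: 0.009
grasp_force: 2.3
```

Contact at 30.3 mm, which is the seated height. Same check on the large weight.

Emit:
jog_arm(moves=[{"dx":0,"dy":0,"dz":-0.026,"ax":0,"ay":0,"az":0,"gripper":0},{"dx":0.0327,"dy":-0.0041,"dz":0,"ax":0,"ay":0,"az":0,"gripper":0},{"dx":0.0327,"dy":-0.0041,"dz":0,"ax":0,"ay":0,"az":0,"gripper":0},{"dx":0.0327,"dy":-0.0041,"dz":0,"ax":0,"ay":0,"az":0,"gripper":0},{"dx":0,"dy":0,"dz":0,"ax":0,"ay":0,"az":0,"gripper":0},{"dx":0,"dy":0,"dz":0.01,"ax":0,"ay":0,"az":0,"gripper":0},{"dx":0,"dy":0,"dz":0.005,"ax":0,"ay":0,"az":0,"gripper":0},{"dx":0,"dy":0,"dz":0.003,"ax":0,"ay":0,"az":0,"gripper":0},{"dx":0,"dy":0,"dz":0.001,"ax":0,"ay":0,"az":0,"gripper":0},{"dx":0,"dy":0,"dz":0,"ax":0,"ay":0,"az":0,"gripper":0}])

```text
time: 12.02
tcp_pos: [587.5, 229.7, 36.3]
eef_rot: [-179.9, 0.0, 72.9]
wrist_force: [-3.3, 1.0, 5.5]
grip_width: 0.01
grasp_force: 3.0
```

Emit:
jog_arm(moves=[{"dx":0,"dy":0,"dz":0.001,"ax":0,"ay":0,"az":0,"gripper":0},{"dx":0,"dy":0,"dz":0,"ax":0,"ay":0,"az":0,"gripper":0}])

```text
time: 12.18
tcp_pos: [587.5, 229.7, 36.3]
eef_rot: [-179.9, 0.0, 72.9]
wrist_force: [-4.7, 0.0, 10.5]
grip_width: 0.008
grasp_force: 5.5
```

Contact at 36.3 mm, so both are seated. Retract and make a last numeric check.

Emit:
jog_arm(moves=[{"dx":0,"dy":0,"dz":-0.01,"ax":0,"ay":0,"az":0,"gripper":0},{"dx":0,"dy":0,"dz":-0.03,"ax":0,"ay":0,"az":0,"gripper":0},{"dx":-0.03,"dy":0,"dz":-0.03,"ax":0,"ay":0,"az":0,"gripper":0},{"dx":-0.03,"dy":0,"dz":-0.03,"ax":0,"ay":0,"az":0,"gripper":0},{"dx":-0.03,"dy":0,"dz":0,"ax":0,"ay":0,"az":0,"gripper":0},{"dx":-0.02,"dy":0,"dz":0,"ax":0,"ay":0,"az":0,"gripper":0},{"dx":0,"dy":0,"dz":0,"ax":0,"ay":0,"az":0,"gripper":0},{"dx":0,"dy":0,"dz":0,"ax":0,"ay":0,"az":0,"gripper":0}])

```text
time: 12.85
tcp_pos: [556.6, 125.4, 134.1]
eef_rot: [180.0, -0.0, 72.8]
wrist_force: [-0.3, 0.4, 0.1]
grip_width: 0.011
grasp_force: 0.0
```

Run:
```python
from h import *
st=observe();print(st["time"],st["tcp_pos"],st["wrist_force"])
get_image("wrist")
for t,z in [("small_weight",30),("large_weight",36)]:
    for d in find_in(t,"wrist"):
        print(t,round(d["conf"],2),wground(d["centre"],z,st)[:2].round(1))
```

```text
12.85 [556.64419638 125.35424563 134.14167784] [-0.31635376  0.36793595  0.11502998]
small_weight 0.73 [571.5 130.8]
small_weight 0.41 [591.6 233.4]
large_weight 0.97 [591.1 232.5]
```

```bash
python3 -c "
from rig import *
print(close_job())"
```

```text
the job is handed in; nothing more can be done
None
```

Both counterweights are in the recesses of their own size; fingertip presses met their tops at seated height (30.3 mm small, 36.3 mm large), the bystanders were not approached, and I handed the job in at about 13 s; no verdict was returned.

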